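# Make up the press load on the spring scale

### The arm

A 6-joint arm with a two-finger parallel gripper is mounted at the origin on the work surface. World frame = base frame: x ahead of the robot, y to its left, z up, the work surface at z = 0. Lengths are in mm, angles in rad, forces in N, time in s.
With the tool pointing down it reaches from about 275 to 750 mm from the base axis. Payload 10.2 kg.
Tool frame: the origin (TCP) lies on the front face of the gripper's body, between the roots of the fingers; the fingertips stand 73 mm ahead of it and the grasp point (between the pads) lies 54 mm ahead of it; z points along the fingers, y is the line along which they close (so a half turn about z gives the same grasp; the last joint's range is limited). The gripper opens to 85 mm and grips with 20 to 120 N. Pads are 22 mm wide; open, the fingers measure 114 mm over their backs; the gripper's body (76 mm by 85 mm) begins 54 mm behind the grasp point. The pads swing forward as they close: fully open they stand 13 mm farther back than shut.
Start: joints at [-1.536, 0.313, 1.498, -0, 1.331, -0.223], TCP at [133.837, -507.661, 303.894] pointing down, gripper open.
Joint ranges: [-2.94, 2.94], [-0.97, 2.17], [0.19, 2.56], [-1.23, 4.37], [0.02, 3.11], [-2.88, 2.88]. Speed limits (rad/s): [2.39, 2.39, 3.01, 3.14, 3.14, 3.14].

### API

Orientations are given as a unit quaternion [w, x, y, z].
In Python, from rig import * gives the robot as it stands.
- The arm moves only by the tool step_arm, never from a script. Its argument "plan" is a list of rows, each an object with "offset": the shift along the tool's x, y, z in cm, a list of three; "rot": the turn, a rotation vector about the tool's x, y, z in degrees, a list of three; "gripper": the finger opening in cm, from 0 to 8.54. In form: [{"offset": [x, y, z], "rot": [wx, wy, wz], "gripper": gripper}, ...]. A call has 1 to 12 rows; each row is the pose to reach, as a shift and turn from the pose commanded when the call began, along the tool's axes at that moment; what a row does not reach only later rows make up. A row lasts 1/10 s, in which the tool goes at most 50 mm and 8.59 degrees, less where a joint would pass 70% of its speed; a pose out of reach is approached as far as the arm can. A call with a gripper value outside its range is refused whole. The fingers move at their own pace and stop on an object; "squeeze" is the grip in N (left out, the last holds). Time passes only in rows, so rows that repeat a pose let the fingers close. It gives the time, the measured TCP pose, the force, the opening and the grip force at its end, in the units of the state.
- sense(): the state, without advancing time (a new reading comes with each control period).
- capture(name): name is "side" or "top" or "wrist"; returns a dict with "color" (400x640x3 uint8, red, green, blue), "depth" (400x640 float32, mm along the optical axis (not along the pixel's ray), 0 where there is no reading), "vertical_fov" (degrees; the focal length in pixels is half the picture's height over the tangent of half this angle, whatever the lens; pixels are square), "cx", "cy" (the principal point, pixels), "rvec" (rotation vector, rad) and "tvec" (3), from world to camera coordinates, as OpenCV has them; the wrist camera has in their place "mount" (4x4, takes a point from camera to tool coordinates, whose origin is the TCP and whose axes are the flange's). Camera axes: x right, y down, z forward; pixel columns grow to the right and rows downward; lengths in mm; the calibration is good to about 2 mm. A picture is of the moment at which its call begins: read the wrist's pose just before it.
- finish_job(): hands the job in; it is judged then, once.
The state is a dict: "time_s": time; "joints": joint angles; "dq": joint speeds; "tau": joint torques, N m; "eef_pos": TCP position; "ee_rot": TCP orientation; "force": force on the tool from outside, world axes, zero at the start; "wrist_torque": the same for the moment, N m; "grip_width": opening from 0.0 (shut) to 1.0 (fully open); "grip_force": force on a finger pad.
Only numpy, scipy, OpenCV 4.12 (cv2) and the standard library are available. Lean on these libraries where they do the work, as an engineer would, in place of code of your own. Each camera call takes 0.05 s, during which the arm holds its last target. There are 200 camera calls.

### The job

Make up the paneer-press load on the kitchen scale: take the steel ring weights from the board one at a time and thread each over the post on the scale's plate, down until it sits, stopping as soon as the untouched pointer has reached the broad mark, with not one weight more than it needs. Feel gently for the post, which stands a little off centre, never push the pointer past the end of its dial, leave the spare weights where they lie and disturb nothing else.

Things in the scene. Friction and masses are not known exactly. Their poses are not given: they have to be found in the camera images.
- scale: white kitchen spring scale, fixed: housing 225 x 130 x 50 mm, a round steel pan on a sprung stem over it, a round dial lying face up beside the pan. Origin: on the ledge, under the pan's axis. The housing reaches 65 mm to -x, 160 mm to +x and 65 mm either way in y of it; the dial's centre is at x +108 mm, height 54 mm
- pan: the scale's 110 mm pan, 6 mm thick, origin at the centre of its underside, bearing a 72 mm press plate, 8 mm thick, with the post. It floats on a spring, 0.27 N per mm: pushing with 2 N sinks it about 7 mm; about 8 N in all, weights included, reaches the end of the dial. The plate swivels stiffly about the pan's axis (some 4 N sideways on the post turns it)
- pan_centre (a point): point on the pan's vertical axis, level with the press plate's top face, where the first weight must sit; 94 mm up when unloaded, sinks with the pan. The upright steel post (10 mm thick, flat top with 1 mm bevel) rises 58 mm above it but is NOT on the axis: it stands 5 mm to one side, in a direction that differs each time and is not measured; see or feel for it
- pointer (a joint): dial pointer, rad, growing clockwise from above as the pan sinks (100 rad/m); reads 0 to 0.55 at the start, as the plate's mass varies. Each weight adds 0.45. The broad black target mark is at 1.17, thin ticks 0.45 apart from 0; the end of the dial is the last, longer thin tick at 2.8. A push on the pan moves it too: read it with the pan untouched
- board: wooden board, 180 x 200 x 12 mm, fixed, carrying the four weights near its corners and a little bowl in the middle. Origin: centre of its underside; x along the 180 mm side
- weight0: loose steel ring weight, outer diameter 36 mm, bore 13 mm, 18 mm tall, 125 g, all four alike; starts lying flat on the board, at least 25 mm clear all round. Origin: centre of its underside; z is the ring's axis
- weight1: loose steel ring weight, outer diameter 36 mm, bore 13 mm, 18 mm tall, 125 g, all four alike; starts lying flat on the board, at least 25 mm clear all round. Origin: centre of its underside; z is the ring's axis
- weight2: loose steel ring weight, outer diameter 36 mm, bore 13 mm, 18 mm tall, 125 g, all four alike; starts lying flat on the board, at least 25 mm clear all round. Origin: centre of its underside; z is the ring's axis
- weight3: loose steel ring weight, outer diameter 36 mm, bore 13 mm, 18 mm tall, 125 g, all four alike; starts lying flat on the board, at least 25 mm clear all round. Origin: centre of its underside; z is the ring's axis
- katori: bystander: small steel bowl, 40 mm wide, 28 mm high, in the middle of the board; origin under its centre
- cutter: bystander: thin aluminium ring cutter, 64 mm wide, 30 mm high; origin under its centre
- tumbler: bystander: steel cup, 52 mm wide, 80 mm high, between the board and the scale; origin under its centre
- spoon: bystander: wooden spoon lying on the ledge; origin under its middle, x along it
- tiffin: bystander: three-tier steel tiffin, 128 mm wide, 213 mm high with its bail, at the back; origin under its centre
- dabba: bystander: round closed steel spice box, 184 mm wide, 74 mm high, at the back; origin under its centre
- jar: bystander: glass jar with steel cap, 60 mm wide, 90 mm high, at the back; origin under its centre
Things that resemble listed ones, but are neither listed nor needed, are in the scene too. Leave any purple or yellow look-alike of the weight0 alone. Leave any purple look-alike of the weight1 alone.

How it is judged:
By the outcome, as a careful person would: the job done as asked, in the order asked, and still so for the second after the job is handed in, with the robot touching nothing.
It also fails if it takes over 72 s, if anything falls off the work surface, if the arm or the gripper's body presses on something with over 40 N, if the wrist force passes 120 N, or if a joint passes its speed limit or range.

## Working session

There is one attempt and no reset: what is moved stays moved. The work goes in short steps, Python scripts to look and compute and a tool call to move; the robot and the scene stay as the last step left them, time stands still between calls to the robot, and variables do not carry over. Pictures are saved under pics/ and viewed, at most 10 in all, crops included, and the job is handed in when it is done.

Besides the shell and the picture viewer there is one more tool, called after ">>>" by a JSON object that holds its "api" and its "payload". step_arm: Moves the arm, as the interface text tells. Its arguments: {"type":"object","properties":{"plan":{"type":"array"},"squeeze":{"type":"number"}},"required":["plan"]}

```bash
mkdir -p pics
cat > h.py <<'E'
from rig import *
import numpy as np, cv2, pickle
from scipy.spatial.transform import Rotation as R
def cam(name):
    s=sense(); c=capture(name)
    h,w=c['color'].shape[:2]; f=h/2/np.tan(np.radians(c['vertical_fov'])/2)
    K=np.array([[f,0,c['cx']],[0,f,c['cy']],[0,0,1]])
    if 'rvec' in c:
        Rc=R.from_rotvec(np.ravel(c['rvec'])).as_matrix(); t=np.ravel(c['tvec'])
        M=np.eye(4); M[:3,:3]=Rc.T; M[:3,3]=-Rc.T@t
    else:
        q=s['ee_rot']; T=np.eye(4); T[:3,:3]=R.from_quat([q[1],q[2],q[3],q[0]]).as_matrix(); T[:3,3]=s['eef_pos']
        M=T@np.array(c['mount'])
    return dict(color=c['color'],depth=c['depth'],K=K,M=M,s=s)
def ray(c,u,v):
    d=c['M'][:3,:3]@np.linalg.inv(c['K'])@[u,v,1]; return c['M'][:3,3],d
def atz(c,u,v,z):
    o,d=ray(c,u,v); return o+d*(z-o[2])/d[2]
def pt(c,u,v):
    o,d=ray(c,u,v); return o+d*c['depth'][int(v),int(u)]
def save(c,n,box=None,k=1):
    im=c['color'][...,::-1]
    if box: u0,v0,u1,v1=box; im=im[v0:v1,u0:u1]
    if k!=1: im=cv2.resize(im,None,fx=k,fy=k,interpolation=cv2.INTER_CUBIC)
    cv2.imwrite('pics/'+n,im)
E
python3 - <<'E'
from h import *
t=cam('top'); s=cam('side')
pickle.dump((t,s),open('first.pkl','wb'))
a=np.vstack([t['color'],])[...,::-1]
save(t,'top0.png',k=1.25); save(s,'side0.png')
print(t['M'],s['M'],t['s'])
E
```

```text
[[ 2.12320052e-02 -9.89891111e-01  1.40231204e-01  4.03593884e+02]
 [-9.99723296e-01 -1.96004330e-02  1.30059194e-02 -2.37857512e+01]
 [-1.01258517e-02 -1.40468544e-01 -9.90033361e-01  1.23889745e+03]
 [ 0.00000000e+00  0.00000000e+00  0.00000000e+00  1.00000000e+00]] [[ 9.33344713e-01 -2.31981705e-01  2.73956446e-01  2.68587268e+02]
 [-3.58943187e-01 -5.91948880e-01  7.21634473e-01 -8.64537329e+02]
 [-5.23778401e-03 -7.71868520e-01 -6.35760610e-01  8.42716447e+02]
 [ 0.00000000e+00  0.00000000e+00  0.00000000e+00  1.00000000e+00]] {'time_s': 0.0, 'joints': array([-1.53640785e+00,  3.13464136e-01,  1.49841807e+00, -9.38337078e-06,
        1.33099796e+00, -2.23410732e-01]), 'dq': array([-8.59077798e-04, -3.27086318e-04,  1.16179025e-03,  5.20855146e-05,
       -2.82597218e-04,  6.66089225e-04]), 'tau': array([ 1.51869466e-03, -4.12267470e+01, -2.59741062e+01, -8.39219774e-05,
        4.20039738e-03,  1.05917263e-05]), 'eef_pos': array([ 133.82594459, -507.49350033,  303.33493853]), 'ee_rot': array([-6.41314972e-04,  9.91703593e-01,  1.28544035e-01,  5.62153703e-05]), 'force': array([-0.28034132, -0.02479749,  0.61307271]), 'wrist_torque': array([-0.00030393,  0.02035319, -0.01604042]), 'grip_force': 0.0, 'grip_width': 1.0026061773281936}
```

View pics/top0.png

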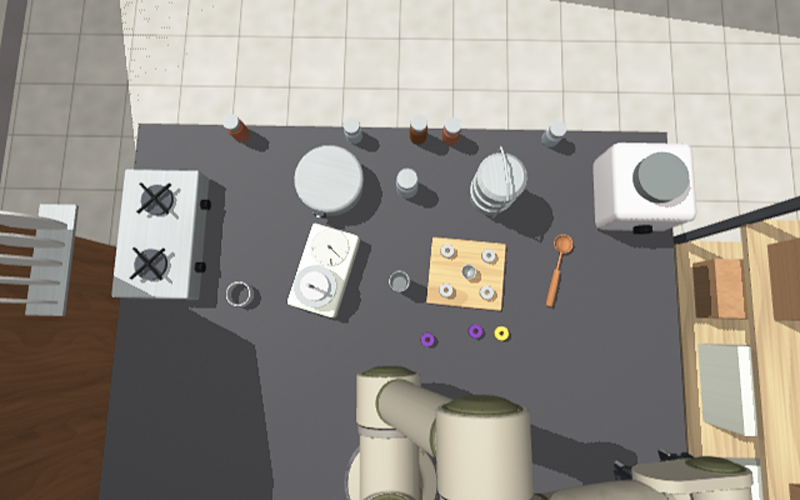

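View pics/side0.png

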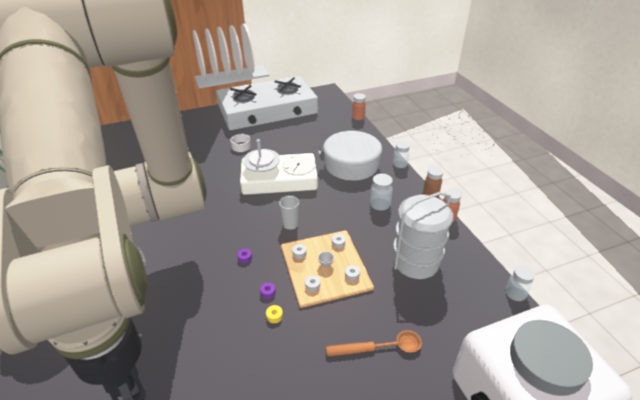

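The top view shows weights at about (447,251), (489,256), (446,291) and (487,293) in the enlarged picture, the scale at (325,270) with the pan at (317,287) and the dial at (330,246), and the tumbler at (399,282).

Run:
```python
from h import *
t,s=pickle.load(open('first.pkl','rb'))
for n,u,v in [('w',447,251),('w',489,256),('w',446,291),('w',487,293)]:
    print(n,np.round(atz(t,u/1.25,v/1.25,30),1))
# refine weights by depth: points with z 24..34 near each
vv,uu=np.mgrid[0:400,0:640]
d=t['depth']; P=(np.stack([uu,vv,np.ones_like(uu)],-1)@np.linalg.inv(t['K']).T*d[...,None])@t['M'][:3,:3].T+t['M'][:3,3]
for n,u,v in [('w',447,251),('w',489,256),('w',446,291),('w',487,293)]:
    c=atz(t,u/1.25,v/1.25,30); m=(np.hypot(P[...,0]-c[0],P[...,1]-c[1])<26)&(P[...,2]>22)
    q=P[m]; (x,y),r=cv2.minEnclosingCircle(q[:,:2].astype(np.float32)); print(m.sum(),(x,y),r,q[:,2].mean(), q[:,:2].mean(0))
for z,u,v in [(52,316,225),(52,359,235),(52,289,300),(52,335,317),(86,317,287),(54,330,246)]: print(z,np.round(atz(t,u/1.25,v/1.25,z),1))
save(t,'c1.png',(225,170,300,260),8)
a=cv2.resize(t['color'][172:260,225:300],None,fx=6,fy=6,interpolation=cv2.INTER_CUBIC)
b=cv2.resize(s['color'][130:200,235:325],None,fx=4,fy=4,interpolation=cv2.INTER_CUBIC)
h=np.zeros((528,450+360,3),np.uint8); h[:,:450]=a; h[:280,450:]=b
cv2.imwrite('pics/scale0.png',h[:,:800,::-1])
```

```text
w [ 591.7 -133.7   30. ]
w [ 580.4 -244.9   30. ]
w [ 485.5 -131.8   30. ]
w [ 482.4 -239.    30. ]
78 (592.586181640625, -132.9702606201172) 17.608505249023438 29.782929000077747 [ 592.47546747 -133.09663883]
79 (582.0454711914062, -242.2801971435547) 17.848445892333984 29.598672872600364 [ 581.73385354 -242.10519998]
82 (487.858642578125, -130.3704376220703) 17.54123878479004 29.34600232849139 [ 487.98095361 -129.94472273]
88 (484.0267028808594, -236.9335479736328) 17.817867279052734 29.627018636552933 [ 483.73459474 -237.15536295]
52 [650.8 213.6  52. ]
52 [626.2  99.3  52. ]
52 [452.5 274.1  52. ]
52 [411.6 153.7  52. ]
86 [485.1 196.9  86. ]
54 [595.1 174.   54. ]
```

View pics/scale0.png

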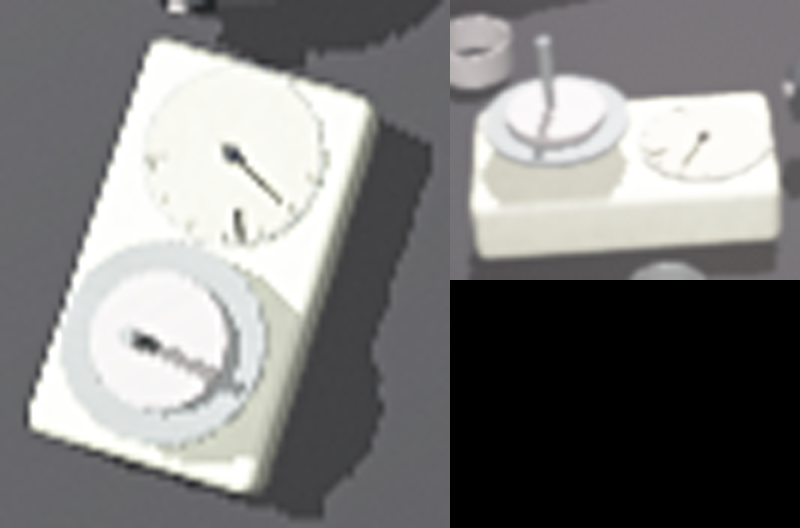

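The crop shows the pivot at (232,152), pointer tip (282,203) and broad mark (239,227). The gap is about 39° or 0.68 rad, so the pointer reads about 0.49 and I expect to need two weights. Next I move over the near weight with the tool squared to the world.

>>> {"api": "step_arm", "payload": {"plan": [{"offset": [43.9, -27.5, 3], "rot": [0, 0, 14.77], "gripper": 6}, {"offset": [43.9, -27.5, 3], "rot": [0, 0, 14.77], "gripper": 6}, {"offset": [43.9, -27.5, 3], "rot": [0, 0, 14.77], "gripper": 6}, {"offset": [43.9, -27.5, 3], "rot": [0, 0, 14.77], "gripper": 6}, {"offset": [43.9, -27.5, 3], "rot": [0, 0, 14.77], "gripper": 6}, {"offset": [43.9, -27.5, 3], "rot": [0, 0, 14.77], "gripper": 6}, {"offset": [43.9, -27.5, 3], "rot": [0, 0, 14.77], "gripper": 6}, {"offset": [43.9, -27.5, 3], "rot": [0, 0, 14.77], "gripper": 6}, {"offset": [43.9, -27.5, 3], "rot": [0, 0, 14.77], "gripper": 6}, {"offset": [43.9, -27.5, 3], "rot": [0, 0, 14.77], "gripper": 6}, {"offset": [43.9, -27.5, 3], "rot": [0, 0, 14.77], "gripper": 6}, {"offset": [43.9, -27.5, 3], "rot": [0, 0, 14.77], "gripper": 6}]}}

```text
time_s: 1.3
eef_pos: [489.2, -127.8, 273.2]
ee_rot: [-0.0, 1.0, 0.002, -0.0]
force: [-0.4, -0.3, 0.0]
grip_width: 0.699
grip_force: 0.0
```

Run:
```python
from h import *
c=cam('wrist'); pickle.dump(c,open('w1.pkl','wb')); save(c,'w1.png')
s=c['s'];print(s['time_s'],s['eef_pos'],s['ee_rot'],s['force'],s['joints']);print(np.round(c['M'],3),c['K'][0,0])
for w in [(488,-130,30),(592.5,-133,30),(582,-242,30),(484,-237,30),(485,197,150)]:
    p=np.linalg.inv(c['M'])@[*w,1]; p=c['K']@p[:3]; print(w,p[:2]/p[2])
```

```text
1.3 [ 489.19997502 -127.79930475  273.22910443] [-4.07662367e-04  9.99998096e-01  1.85304933e-03 -4.56857217e-04] [-0.43321627 -0.33199434  0.03648446] [-4.87731951e-01  2.97233182e-01  1.60170029e+00  3.06077688e-04
  1.24384899e+00  1.07925980e+00]
[[ 3.00000e-03 -9.54000e-01 -2.99000e-01  5.65028e+02]
 [-1.00000e+00 -3.00000e-03 -1.00000e-03 -1.27757e+02]
 [-1.00000e-03  2.99000e-01 -9.54000e-01  3.42128e+02]
 [ 0.00000e+00  0.00000e+00  0.00000e+00  1.00000e+00]] 335.82517680492737
(488, -130, 30) [323.78635009 178.15041493]
(592.5, -133, 30) [327.92960436  60.29742508]
(582, -242, 30) [452.82452497  73.73946989]
(484, -237, 30) [435.31018683 182.5997109 ]
(485, 197, 150) [-205.37232215  227.73164745]
```

View pics/w1.png

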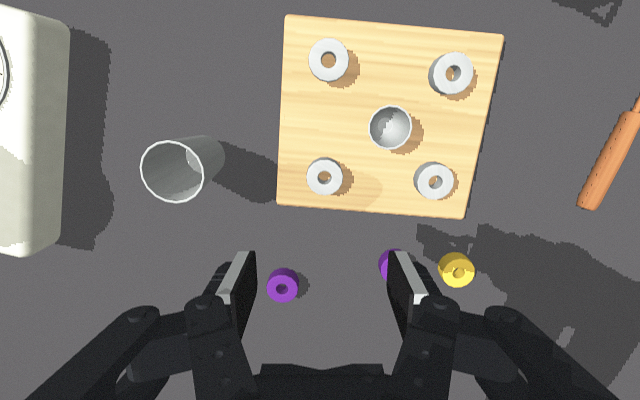

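The wrist view shows the four weights: (324,177), (328,60), (452,73) and (434,181), each close to its predicted pixel. Now refining with depth.

```bash
cat >> h.py <<'E'
def cloud(c):
    vv,uu=np.mgrid[0:400,0:640]
    return (np.stack([uu,vv,np.ones_like(uu)],-1)@np.linalg.inv(c['K']).T*c['depth'][...,None])@c['M'][:3,:3].T+c['M'][:3,3]
def disc(c,xy,z,rad,tol=2.5):
    P=cloud(c); m=(np.hypot(P[...,0]-xy[0],P[...,1]-xy[1])<rad)&(abs(P[...,2]-z)<tol)
    q=P[m]; (x,y),r=cv2.minEnclosingCircle(q[:,:2].astype(np.float32)); return np.round([x,y,r,q[:,2].mean(),m.sum(),*q[:,:2].mean(0)],1)
E
python3 - <<'E'
from h import *
c=pickle.load(open('w1.pkl','rb'))
for w in [(488,-130),(592.5,-133)]: print(disc(c,w,30,27))
print([disc(c,(450,-130),z,25) for z in [0]], sense()['eef_pos'])
for u,v in [(300,20),(300,200)]: print(pt(c,u,v))
E
```

```text
[ 488.9 -130.4   17.7   28.9  836.   489.3 -130.3]
[ 593.8 -133.2   17.6   28.8 1120.   594.  -133.1]
[array([ 445.9, -129.7,   24.1,   -1.1,  661. ,  438.2, -129. ])] [ 488.41500487 -129.0697218   273.39263992]
[ 627.44565329 -108.20679496    9.66719347]
[ 459.85129671 -105.63119328   10.57042432]
```

Run:
```python
from h import *
c=pickle.load(open('w1.pkl','rb')); P=cloud(c)-c['s']['eef_pos']
m=(P[...,2]<-20)&(P[...,2]>-120)&(abs(P[...,0])<30)&(abs(P[...,1])<70)
for sgn in (1,-1):
    q=P[m&(P[...,1]*sgn>0)]; print(np.round(np.percentile(q[:,2],[0,.5,1,2,5,20]),1),np.abs(q[:,1]).min(), q[q[:,2]<np.percentile(q[:,2],2)].mean(0))
```

```text
[-69.3 -67.2 -66.2 -65.  -62.  -52.2] 29.47015004163991 [  0.57282243  29.96112308 -66.43659923]
[-69.3 -67.4 -66.5 -65.  -61.9 -52.4] 29.6375525308258 [  1.34942246 -30.39497448 -66.60745965]
```

>>> {"api": "step_arm", "payload": {"plan": [{"offset": [0.1, 0.06, 5], "rot": [0, 0, 0], "gripper": 6}, {"offset": [0.1, 0.06, 10], "rot": [0, 0, 0], "gripper": 6}, {"offset": [0.1, 0.06, 14], "rot": [0, 0, 0], "gripper": 6}, {"offset": [0.1, 0.06, 16.5], "rot": [0, 0, 0], "gripper": 6}, {"offset": [0.1, 0.06, 16.5], "rot": [0, 0, 0], "gripper": 6}, {"offset": [0.1, 0.06, 16.5], "rot": [0, 0, 0], "gripper": 6}]}}

```text
time_s: 1.95
eef_pos: [489.2, -131.4, 109.8]
ee_rot: [0.0, 1.0, -0.001, 0.0]
force: [0.3, -0.5, 0.1]
grip_width: 0.701
grip_force: 0.0
```

>>> {"api": "step_arm", "payload": {"plan": [{"offset": [0, 0, 1.2], "rot": [0, 0, 0], "gripper": 6}, {"offset": [0, 0, 2.1], "rot": [0, 0, 0], "gripper": 6}, {"offset": [0, 0, 2.1], "rot": [0, 0, 0], "gripper": 6}, {"offset": [0, 0, 2.1], "rot": [0, 0, 0], "gripper": 3}, {"offset": [0, 0, 2.1], "rot": [0, 0, 0], "gripper": 3}, {"offset": [0, 0, 2.1], "rot": [0, 0, 0], "gripper": 3}, {"offset": [0, 0, 2.1], "rot": [0, 0, 0], "gripper": 3}, {"offset": [0, 0, 2.1], "rot": [0, 0, 0], "gripper": 3}, {"offset": [0, 0, 2.1], "rot": [0, 0, 0], "gripper": 3}], "squeeze": 30}}

```text
time_s: 2.85
eef_pos: [489.4, -130.5, 88.5]
ee_rot: [0.0, 1.0, 0.0, 0.0]
force: [-0.7, 0.4, 5.8]
grip_width: 0.406
grip_force: 30.0
```

>>> {"api": "step_arm", "payload": {"plan": [{"offset": [0, 0, -1], "rot": [0, 0, 0], "gripper": 3}, {"offset": [0, 0, -4], "rot": [0, 0, 0], "gripper": 3}, {"offset": [0, 0, -8], "rot": [0, 0, 0], "gripper": 3}, {"offset": [-1, -1, -12], "rot": [0, 0, 0], "gripper": 3}, {"offset": [-2, -4, -16], "rot": [0, 0, 0], "gripper": 3}, {"offset": [-3, -8, -19], "rot": [0, 0, 0], "gripper": 3}, {"offset": [-4, -12, -20.2], "rot": [0, 0, 0], "gripper": 3}, {"offset": [-5, -16, -20.2], "rot": [0, 0, 0], "gripper": 3}, {"offset": [-6, -20, -20.2], "rot": [0, 0, 0], "gripper": 3}, {"offset": [-6.9, -24, -20.2], "rot": [0, 0, 0], "gripper": 3}, {"offset": [-6.9, -28.5, -20.2], "rot": [0, 0, 0], "gripper": 3}, {"offset": [-6.9, -32.7, -20.2], "rot": [0, 0, 0], "gripper": 3}]}}

```text
time_s: 4.05
eef_pos: [419.5, 198.4, 290.6]
ee_rot: [-0.0, 1.0, 0.0, 0.0]
force: [0.1, 0.4, -1.0]
grip_width: 0.407
grip_force: 30.4
```

>>> {"api": "step_arm", "payload": {"plan": [{"offset": [0, 0, 0], "rot": [0, 0, 0], "gripper": 3}, {"offset": [0, 0, 0], "rot": [0, 0, 0], "gripper": 3}, {"offset": [0, 0, 0], "rot": [0, 0, 0], "gripper": 3}, {"offset": [0, 0, 0], "rot": [0, 0, 0], "gripper": 3}]}}

```text
time_s: 4.45
eef_pos: [420.4, 195.6, 290.1]
ee_rot: [0.0, 1.0, -0.001, 0.0]
force: [0.6, -0.4, -2.1]
grip_width: 0.406
grip_force: 30.5
```

Run:
```python
from h import *
c=cam('wrist'); pickle.dump(c,open('w2.pkl','wb')); save(c,'w2.png')
s=c['s'];print(s['time_s'],s['eef_pos'],s['ee_rot'],s['force'],s['grip_width'])
```

```text
4.45 [420.38375002 195.63185941 290.05133975] [ 3.36817722e-05  9.99999646e-01 -8.38476523e-04  5.53927258e-05] [ 0.56743162 -0.43601189 -2.10462799] 0.4058049827709477
```

View pics/w2.png

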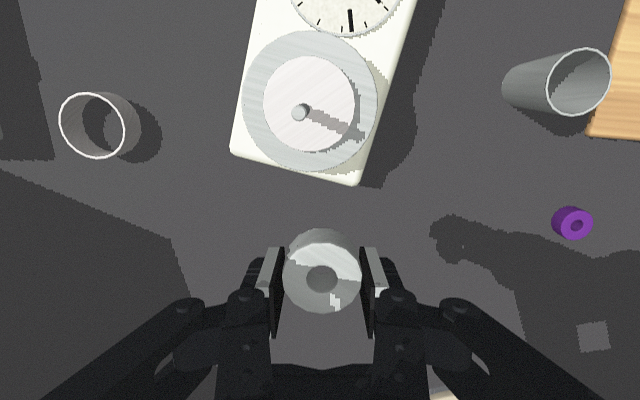

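The wrist view shows the post top near (300,112) on the plate, and the held weight with its bore at (321,278). Now I compute post and bore positions from the same picture.

```bash
cat >> h.py <<'E'
def post(c,box):
    P=cloud(c); u0,v0,u1,v1=box; Q=P[v0:v1,u0:u1].reshape(-1,3)
    ok=(Q[:,2]>60)&(Q[:,2]<230); Q=Q[ok]; zt=np.percentile(Q[:,2],99.7); q=Q[Q[:,2]>zt-2]
    (x,y),r=cv2.minEnclosingCircle(q[:,:2].astype(np.float32)); return np.round([x,y,r,zt,len(q),*q[:,:2].mean(0)],1)
E
python3 - <<'E'
from h import *
c=pickle.load(open('w2.pkl','rb')); P=cloud(c); e=c['s']['eef_pos']
print('post',post(c,(270,90,330,140)))
Q=P[228:318,283:362].reshape(-1,3)
Q=Q[(Q[:,2]<e[2]-40)&(Q[:,2]>e[2]-90)&(abs(Q[:,1]-e[1])<17)]
zt=np.percentile(Q[:,2],[50,80,95,99]); print('weight top',zt-e[2])
z=np.median(Q[Q[:,2]>e[2]-62][:,2]) ; q=Q[abs(Q[:,2]-z)<1.5]; (x,y),r=cv2.minEnclosingCircle(q[:,:2].astype(np.float32)); print(x-e[0],y-e[1],r,z-e[2])
print('plate',disc(c,(485,197),90,45,3), pt(c,340,90),pt(c,325,75),pt(c,280,85),'pan',pt(c,262,60))
# bore outline: pixels in weight that are dark/deeper
print('bore px->tool',[atz(c,u,v,z)-e for u,v in [(321,278)]])
im=c['color'];v0,u0=80,265
a=cv2.resize(im[80:160,260:380],None,fx=4,fy=4,interpolation=cv2.INTER_CUBIC)
b=cv2.resize(im[220:340,260:380],None,fx=4,fy=4,interpolation=cv2.INTER_CUBIC)
cv2.imwrite('pics/w2c.png',np.hstack([np.vstack([a,np.zeros((160,480,3),np.uint8)]),b])[:,:800,::-1])
E
```

```text
post [485.3 209.5   4.8 147.  183.  485.3 209.4]
weight top [-60.00507499 -59.37223015 -58.88324989 -58.47066846]
-0.7285070991048315 -0.07025967659387788 18.121156692504883 -59.76429055031704
plate [ 488.   205.3   35.8   88.3 6328.   489.4  205.1] [499.06877138 181.06809525  88.20818007] [509.93491192 192.58098083  87.51677099] [502.77014727 226.86646686  88.95632285] pan [521.30703973 241.14827025  79.57456247]
bore px->tool [array([-3.64882812e-01,  2.92346338e-02, -5.97642906e+01])]
```

View pics/w2c.png

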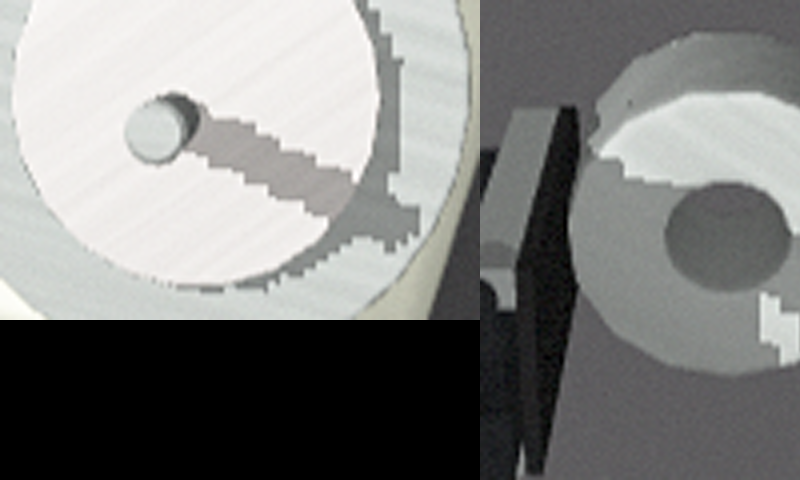

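Post top centre is (485.3, 209.5, about 148) and the plate centre is (488.0, 205.3), so the post is 5 mm off axis, as described. The bore sits at tool offset (-0.5, 0). I'll hover just above the post.

>>> {"api": "step_arm", "payload": {"plan": [{"offset": [3, -0.6, 0], "rot": [0, 0, 0], "gripper": 3}, {"offset": [6, -1.29, 1], "rot": [0, 0, 0], "gripper": 3}, {"offset": [6.57, -1.29, 3.5], "rot": [0, 0, 0], "gripper": 3}, {"offset": [6.57, -1.29, 5.5], "rot": [0, 0, 0], "gripper": 3}, {"offset": [6.57, -1.29, 5.7], "rot": [0, 0, 0], "gripper": 3}, {"offset": [6.57, -1.29, 5.7], "rot": [0, 0, 0], "gripper": 3}, {"offset": [6.57, -1.29, 5.7], "rot": [0, 0, 0], "gripper": 3}, {"offset": [6.57, -1.29, 5.7], "rot": [0, 0, 0], "gripper": 3}, {"offset": [6.57, -1.29, 5.7], "rot": [0, 0, 0], "gripper": 3}, {"offset": [6.57, -1.29, 5.7], "rot": [0, 0, 0], "gripper": 3}]}}

```text
time_s: 5.5
eef_pos: [486.0, 209.5, 233.3]
ee_rot: [-0.0, 1.0, 0.0, 0.0]
force: [-0.5, -0.0, -0.3]
grip_width: 0.406
grip_force: 30.5
```

Run:
```python
from h import *
c=cam('wrist'); s=c['s'];print(s['time_s'],s['eef_pos'],s['ee_rot'],s['force'],s['grip_width'])
d=cam('side'); pickle.dump((c,d),open('w3.pkl','wb'))
a=cv2.resize(c['color'][130:400,190:450],(520,540)); b=cv2.resize(d['color'][100:180,225:295],(280,320),interpolation=cv2.INTER_CUBIC)
h=np.zeros((540,800,3),np.uint8);h[:,:520]=a;h[:320,520:]=b; cv2.imwrite('pics/w3.png',h[...,::-1])
print(sense()['eef_pos'],sense()['force'])
```

```text
5.5 [485.96819851 209.49055017 233.32497465] [-5.22863787e-05  9.99999930e-01  3.18121262e-05  3.69077952e-04] [-0.4576528  -0.04868093 -0.34376524] 0.4058855970947761
[485.92155072 209.50303855 233.11693487] [ 0.63239701  0.41703573 -0.90175108]
```

View pics/w3.png

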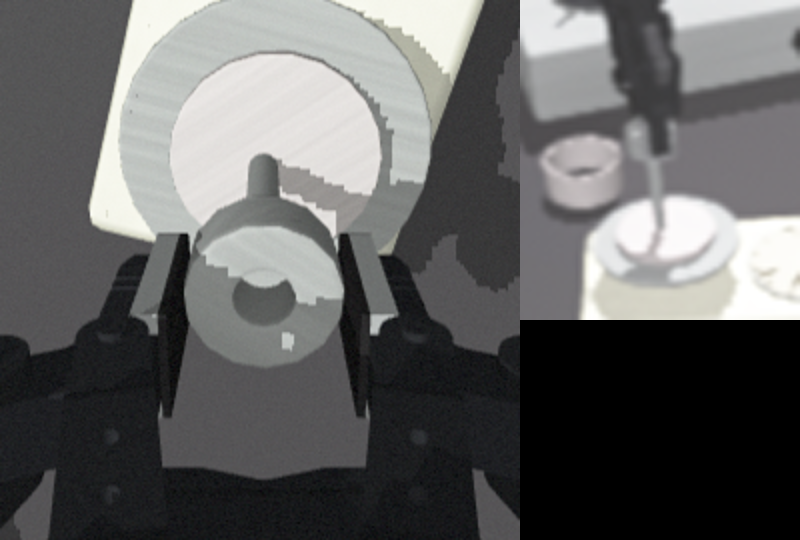

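The post shows under the weight at column 263, in line with the bore at (264,297). Now lowering a little at a time and checking the force.

>>> {"api": "step_arm", "payload": {"plan": [{"offset": [0, 0, 0.4], "rot": [0, 0, 0], "gripper": 3}, {"offset": [0, 0, 0.7], "rot": [0, 0, 0], "gripper": 3}, {"offset": [0, 0, 1], "rot": [0, 0, 0], "gripper": 3}, {"offset": [0, 0, 1.2], "rot": [0, 0, 0], "gripper": 3}, {"offset": [0, 0, 1.2], "rot": [0, 0, 0], "gripper": 3}, {"offset": [0, 0, 1.2], "rot": [0, 0, 0], "gripper": 3}]}}

```text
time_s: 6.2
eef_pos: [485.9, 209.5, 220.9]
ee_rot: [0.0, 1.0, -0.0, 0.0]
force: [0.3, -0.1, -1.6]
grip_width: 0.408
grip_force: 30.5
```

Run:
```python
from h import *
c=cam('wrist'); s=c['s'];print(s['time_s'],s['eef_pos'],s['force'],s['wrist_torque'])
print('pan z',cloud(c)[190:205,255:270,2].mean(),'before',cloud(pickle.load(open('w3.pkl','rb'))[0])[190:205,255:270,2].mean())
print('plate', disc(c,(500,205),88.3,20,6)[3], disc(pickle.load(open('w3.pkl','rb'))[0],(500,205),88.3,20,6)[3])
print(sense()['force'])
```

```text
6.2 [485.9446123  209.48122734 220.9125127 ] [ 0.2978024  -0.07389184 -1.62567229] [-0.04837632 -0.0021322   0.02454416]
pan z 81.17020250805224 before 80.24850639734518
plate 88.3 88.3
[ 1.15591919 -0.0256653  -0.81188203]
```

The plate has not sunk with the weight's underside about 4 mm below the post top, so it is threaded. Lowering to about 3 mm above the plate.

>>> {"api": "step_arm", "payload": {"plan": [{"offset": [0, 0, 0.5], "rot": [0, 0, 0], "gripper": 3}, {"offset": [0, 0, 1], "rot": [0, 0, 0], "gripper": 3}, {"offset": [0, 0, 1.5], "rot": [0, 0, 0], "gripper": 3}, {"offset": [0, 0, 2.1], "rot": [0, 0, 0], "gripper": 3}, {"offset": [0, 0, 2.8], "rot": [0, 0, 0], "gripper": 3}, {"offset": [0, 0, 3.5], "rot": [0, 0, 0], "gripper": 3}, {"offset": [0, 0, 4.2], "rot": [0, 0, 0], "gripper": 3}, {"offset": [0, 0, 4.8], "rot": [0, 0, 0], "gripper": 3}, {"offset": [0, 0, 5.2], "rot": [0, 0, 0], "gripper": 3}, {"offset": [0, 0, 5.2], "rot": [0, 0, 0], "gripper": 3}, {"offset": [0, 0, 5.2], "rot": [0, 0, 0], "gripper": 3}]}}

```text
time_s: 7.35
eef_pos: [486.0, 209.5, 169.0]
ee_rot: [-0.0, 1.0, 0.0, 0.0]
force: [-0.6, 0.4, -0.9]
grip_width: 0.405
grip_force: 30.5
```

Run:
```python
from h import *
c=cam('wrist'); s=c['s'];print(s['time_s'],s['eef_pos'],s['force'],s['wrist_torque'])
print('plate', disc(c,(508,205),88.3,12,8))
P=cloud(c); 
for v in range(170,300,10): print(v,np.round(P[v,320],1))
```

```text
7.35 [486.01695346 209.51298224 169.02322547] [-0.59977081  0.38629435 -0.86681632] [-0.00042666 -0.06851145  0.04179358]
plate [ 508.   205.    12.    88.6 1802.   508.9  204.9]
170 [527.1 210.   80.4]
180 [523.5 210.   85.7]
190 [519.6 210.   89. ]
200 [514.2 210.   87.5]
210 [509.2 210.   87.2]
220 [504.4 210.   88. ]
230 [502.5 210.   95.7]
240 [502.4 210.  106.5]
250 [499.2 210.  109.5]
260 [494.4 210.  109.4]
270 [490.  210.  110.1]
280 [490.3 209.9 118.7]
290 [490.2 209.9 125.7]
```

>>> {"api": "step_arm", "payload": {"plan": [{"offset": [0, 0, 0.2], "rot": [0, 0, 0], "gripper": 3}, {"offset": [0, 0, 0.2], "rot": [0, 0, 0], "gripper": 3}, {"offset": [0, 0, 0.2], "rot": [0, 0, 0], "gripper": 4.1}, {"offset": [0, 0, 0.2], "rot": [0, 0, 0], "gripper": 4.8}, {"offset": [0, 0, 0.2], "rot": [0, 0, 0], "gripper": 5.2}, {"offset": [0, 0, 0.2], "rot": [0, 0, 0], "gripper": 5.2}, {"offset": [0, 0, -1], "rot": [0, 0, 0], "gripper": 5.2}, {"offset": [0, 0, -4], "rot": [0, 0, 0], "gripper": 5.2}, {"offset": [0, 0, -8], "rot": [0, 0, 0], "gripper": 5.2}, {"offset": [-3, 0, -12], "rot": [0, 0, 0], "gripper": 5.2}, {"offset": [-5, 0, -13], "rot": [0, 0, 0], "gripper": 5.2}, {"offset": [-5, 0, -13], "rot": [0, 0, 0], "gripper": 5.2}]}}

```text
time_s: 8.6
eef_pos: [434.7, 209.8, 301.9]
ee_rot: [-0.001, 1.0, 0.001, 0.002]
force: [0.9, 0.6, 0.3]
grip_width: 0.607
grip_force: 0.0
```

Run:
```python
from h import *
c=cam('wrist'); s=c['s'];print(s['time_s'],s['eef_pos'],s['force'],s['grip_width']); pickle.dump(c,open('w4.pkl','wb'))
a=cv2.resize(c['color'][0:260,200:480],None,fx=2,fy=2,interpolation=cv2.INTER_CUBIC);cv2.imwrite('pics/w4.png',a[...,::-1])
print('plate', disc(c,(508,205),84,12,8))
```

```text
8.6 [434.74780033 209.80330465 301.87221851] [0.86525614 0.61092852 0.33670977] 0.6074945395445216
plate [508.  205.   12.   83.7 587.  509.8 204.7]
```

View pics/w4.png

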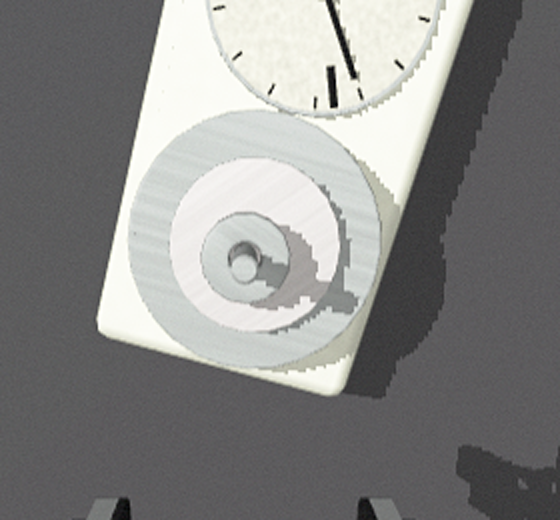

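The weight sits on the plate, which sank 4.6 mm. The pointer at (355,78) is just past the second thin tick, about 0.94, and short of the broad mark at (333,86). One more weight is needed.

>>> {"api": "step_arm", "payload": {"plan": [{"offset": [2, 4, 0], "rot": [0, 0, 0], "gripper": 6}, {"offset": [4, 8.3, 0], "rot": [0, 0, 0], "gripper": 6}, {"offset": [6, 12.6, 0], "rot": [0, 0, 0], "gripper": 6}, {"offset": [8, 17, 0], "rot": [0, 0, 0], "gripper": 6}, {"offset": [10, 21.5, 0], "rot": [0, 0, 0], "gripper": 6}, {"offset": [12, 26, 1], "rot": [0, 0, 0], "gripper": 6}, {"offset": [14, 30.5, 2.5], "rot": [0, 0, 0], "gripper": 6}, {"offset": [15.79, 34.27, 3], "rot": [0, 0, 0], "gripper": 6}, {"offset": [15.79, 34.27, 3], "rot": [0, 0, 0], "gripper": 6}, {"offset": [15.79, 34.27, 3], "rot": [0, 0, 0], "gripper": 6}, {"offset": [15.79, 34.27, 3], "rot": [0, 0, 0], "gripper": 6}, {"offset": [15.79, 34.27, 3], "rot": [0, 0, 0], "gripper": 6}]}}

```text
time_s: 9.85
eef_pos: [593.8, -132.2, 269.2]
ee_rot: [0.0, 1.0, 0.001, 0.0]
force: [1.0, -0.5, -0.4]
grip_width: 0.703
grip_force: 0.0
```

Run:
```python
from h import *
c=cam('wrist'); s=c['s'];print(s['time_s'],s['eef_pos'],s['ee_rot'],s['force'],s['grip_width'])
print(disc(c,(593.5,-133),29,27))
```

```text
9.85 [ 593.78432792 -132.19640603  269.21379221] [1.48853007e-05 9.99999765e-01 6.71534011e-04 1.40408415e-04] [ 0.95195852 -0.4667703  -0.39886761] 0.7025091089101435
[ 594.1 -133.2   17.9   28.7  916.   594.5 -133.1]
```

>>> {"api": "step_arm", "payload": {"plan": [{"offset": [0, 0, 5], "rot": [0, 0, 0], "gripper": 6}, {"offset": [0, 0, 10], "rot": [0, 0, 0], "gripper": 6}, {"offset": [0, 0, 14], "rot": [0, 0, 0], "gripper": 6}, {"offset": [0, 0, 16.3], "rot": [0, 0, 0], "gripper": 6}, {"offset": [0, 0, 17.2], "rot": [0, 0, 0], "gripper": 6}, {"offset": [0, 0, 18.1], "rot": [0, 0, 0], "gripper": 6}, {"offset": [0, 0, 18.1], "rot": [0, 0, 0], "gripper": 6}, {"offset": [0, 0, 18.1], "rot": [0, 0, 0], "gripper": 3}, {"offset": [0, 0, 18.1], "rot": [0, 0, 0], "gripper": 3}, {"offset": [0, 0, 18.1], "rot": [0, 0, 0], "gripper": 3}, {"offset": [0, 0, 18.1], "rot": [0, 0, 0], "gripper": 3}, {"offset": [0, 0, 18.1], "rot": [0, 0, 0], "gripper": 3}], "squeeze": 30}}

```text
time_s: 11.1
eef_pos: [594.4, -133.4, 89.4]
ee_rot: [0.0, 1.0, 0.0, 0.001]
force: [-1.1, 1.4, 6.2]
grip_width: 0.404
grip_force: 29.7
```

>>> {"api": "step_arm", "payload": {"plan": [{"offset": [0, 0, 0], "rot": [0, 0, 0], "gripper": 3}, {"offset": [0, 0, -1], "rot": [0, 0, 0], "gripper": 3}, {"offset": [0, 0, -4], "rot": [0, 0, 0], "gripper": 3}, {"offset": [0, 0, -8], "rot": [0, 0, 0], "gripper": 3}, {"offset": [0, 0, -12], "rot": [0, 0, 0], "gripper": 3}, {"offset": [-2, 0, -16], "rot": [0, 0, 0], "gripper": 3}, {"offset": [-5, -2, -19], "rot": [0, 0, 0], "gripper": 3}, {"offset": [-7, -6, -20.2], "rot": [0, 0, 0], "gripper": 3}, {"offset": [-9, -10, -20.2], "rot": [0, 0, 0], "gripper": 3}, {"offset": [-11, -14, -20.2], "rot": [0, 0, 0], "gripper": 3}, {"offset": [-13, -18, -20.2], "rot": [0, 0, 0], "gripper": 3}, {"offset": [-15, -22, -20.2], "rot": [0, 0, 0], "gripper": 3}]}}

```text
time_s: 12.3
eef_pos: [442.5, 88.1, 290.7]
ee_rot: [0.0, 1.0, -0.0, 0.001]
force: [0.5, 0.5, -0.5]
grip_width: 0.408
grip_force: 30.3
```

>>> {"api": "step_arm", "payload": {"plan": [{"offset": [-1, -4, 0], "rot": [0, 0, 0], "gripper": 3}, {"offset": [-2, -8, 0], "rot": [0, 0, 0], "gripper": 3}, {"offset": [-2, -12.27, 0], "rot": [0, 0, 0], "gripper": 3}, {"offset": [-2, -12.27, 0], "rot": [0, 0, 0], "gripper": 3}, {"offset": [-2, -12.27, 0], "rot": [0, 0, 0], "gripper": 3}, {"offset": [-2, -12.27, 0], "rot": [0, 0, 0], "gripper": 3}, {"offset": [-2, -12.27, 0], "rot": [0, 0, 0], "gripper": 3}, {"offset": [-2, -12.27, 0], "rot": [0, 0, 0], "gripper": 3}]}}

```text
time_s: 13.1
eef_pos: [424.0, 208.7, 290.0]
ee_rot: [0.0, 1.0, -0.001, 0.0]
force: [0.3, 0.6, -1.0]
grip_width: 0.404
grip_force: 30.4
```

Run:
```python
from h import *
c=cam('wrist'); pickle.dump(c,open('w5.pkl','wb')); P=cloud(c); e=c['s']['eef_pos']; print(c['s']['time_s'],e,c['s']['force'])
p=np.linalg.inv(c['M'])@[485.3,209.5,142,1]; p=c['K']@p[:3]; u,v=(p[:2]/p[2]).astype(int)
print('post',post(c,(u-20,v-20,u+20,v+20)))
Q=P[228:318,283:362].reshape(-1,3)
Q=Q[(Q[:,2]<e[2]-40)&(Q[:,2]>e[2]-90)&(abs(Q[:,1]-e[1])<17)]
z=np.median(Q[Q[:,2]>e[2]-62][:,2]) ; q=Q[abs(Q[:,2]-z)<1.5]; (x,y),r=cv2.minEnclosingCircle(q[:,:2].astype(np.float32)); print(x-e[0],y-e[1],r,z-e[2])
```

```text
13.1 [424.01383907 208.70338068 290.02267997] [ 0.30735639  0.63038117 -0.98296347]
post [485.3 209.6   4.8 143.1 142.  485.4 209.6]
-0.5457909700369328 -0.0851250634145515 18.05432891845703 -60.68931213076186
```

>>> {"api": "step_arm", "payload": {"plan": [{"offset": [3, 0, 0], "rot": [0, 0, 0], "gripper": 3}, {"offset": [6, 0, 1.5], "rot": [0, 0, 0], "gripper": 3}, {"offset": [6.21, 0, 4], "rot": [0, 0, 0], "gripper": 3}, {"offset": [6.21, 0, 5.9], "rot": [0, 0, 0], "gripper": 3}, {"offset": [6.21, 0, 5.9], "rot": [0, 0, 0], "gripper": 3}, {"offset": [6.21, 0, 5.9], "rot": [0, 0, 0], "gripper": 3}, {"offset": [6.21, 0, 5.9], "rot": [0, 0, 0], "gripper": 3}, {"offset": [6.21, 0, 5.9], "rot": [0, 0, 0], "gripper": 3}, {"offset": [6.21, 0, 6.3], "rot": [0, 0, 0], "gripper": 3}, {"offset": [6.21, 0, 6.7], "rot": [0, 0, 0], "gripper": 3}, {"offset": [6.21, 0, 7.2], "rot": [0, 0, 0], "gripper": 3}, {"offset": [6.21, 0, 7.2], "rot": [0, 0, 0], "gripper": 3}]}}

```text
time_s: 14.35
eef_pos: [485.6, 209.4, 217.0]
ee_rot: [0.0, 1.0, 0.0, -0.001]
force: [0.6, -0.5, -1.7]
grip_width: 0.407
grip_force: 30.4
```

Run:
```python
from h import *
c=cam('wrist'); s=c['s'];print(s['time_s'],s['eef_pos'],s['force'],s['wrist_torque'])
print('plate', disc(c,(508,205),84,12,8))
```

```text
14.35 [485.61107265 209.42126391 217.04020546] [ 0.59541904 -0.51348198 -1.67248259] [ 0.01143665 -0.04086827 -0.00138301]
plate [ 508.   205.    12.    84.2 1045.   509.1  204.9]
```

The plate has not sunk and the underside is below the post top, so the second weight is threaded. Lowering it to about 2 mm above the first weight.

>>> {"api": "step_arm", "payload": {"plan": [{"offset": [0, 0, 0.5], "rot": [0, 0, 0], "gripper": 3}, {"offset": [0, 0, 1], "rot": [0, 0, 0], "gripper": 3}, {"offset": [0, 0, 1.6], "rot": [0, 0, 0], "gripper": 3}, {"offset": [0, 0, 2.2], "rot": [0, 0, 0], "gripper": 3}, {"offset": [0, 0, 2.8], "rot": [0, 0, 0], "gripper": 3}, {"offset": [0, 0, 3.3], "rot": [0, 0, 0], "gripper": 3}, {"offset": [0, 0, 3.5], "rot": [0, 0, 0], "gripper": 3}, {"offset": [0, 0, 3.5], "rot": [0, 0, 0], "gripper": 3}, {"offset": [0, 0, 3.5], "rot": [0, 0, 0], "gripper": 3}]}}

```text
time_s: 15.3
eef_pos: [486.0, 209.5, 183.1]
ee_rot: [-0.0, 1.0, 0.0, 0.0]
force: [0.5, -0.5, -0.9]
grip_width: 0.406
grip_force: 30.4
```

Run:
```python
from h import *
c=cam('wrist'); s=c['s'];print(s['time_s'],s['eef_pos'],s['force'])
print('plate', disc(c,(508,205),83,12,8))
```

```text
15.3 [486.0338347  209.50596053 183.09012111] [ 0.45207692 -0.49738226 -0.92729005]
plate [ 508.   205.    12.    84.1 1449.   509.   204.9]
```

>>> {"api": "step_arm", "payload": {"plan": [{"offset": [0, 0, 0.15], "rot": [0, 0, 0], "gripper": 3}, {"offset": [0, 0, 0.15], "rot": [0, 0, 0], "gripper": 3}, {"offset": [0, 0, 0.15], "rot": [0, 0, 0], "gripper": 4.1}, {"offset": [0, 0, 0.15], "rot": [0, 0, 0], "gripper": 4.8}, {"offset": [0, 0, 0.15], "rot": [0, 0, 0], "gripper": 5.2}, {"offset": [0, 0, 0.15], "rot": [0, 0, 0], "gripper": 5.2}, {"offset": [0, 0, -1], "rot": [0, 0, 0], "gripper": 5.2}, {"offset": [0, 0, -4], "rot": [0, 0, 0], "gripper": 5.2}, {"offset": [0, 0, -8], "rot": [0, 0, 0], "gripper": 5.2}, {"offset": [0, 0, -11.5], "rot": [0, 0, 0], "gripper": 5.2}, {"offset": [-2, 0, -11.5], "rot": [0, 0, 0], "gripper": 5.2}, {"offset": [-2, 0, -11.5], "rot": [0, 0, 0], "gripper": 5.2}]}}

```text
time_s: 16.55
eef_pos: [464.9, 209.7, 299.6]
ee_rot: [-0.0, 1.0, 0.0, 0.001]
force: [-0.7, -0.0, -0.8]
grip_width: 0.608
grip_force: 0.0
```

>>> {"api": "step_arm", "payload": {"plan": [{"offset": [0, 0, 0], "rot": [0, 0, 0], "gripper": 5.2}, {"offset": [0, 0, 0], "rot": [0, 0, 0], "gripper": 5.2}, {"offset": [0, 0, 0], "rot": [0, 0, 0], "gripper": 5.2}]}}

```text
time_s: 16.85
eef_pos: [466.3, 209.4, 297.4]
ee_rot: [0.0, 1.0, -0.0, -0.0]
force: [-0.4, 0.2, -0.4]
grip_width: 0.607
grip_force: 0.0
```

Run:
```python
from h import *
c=cam('wrist'); s=c['s'];print(s['time_s'],s['eef_pos'],s['force'],s['grip_width']); pickle.dump(c,open('w6.pkl','wb'))
a=cv2.resize(c['color'][0:290,190:480],None,fx=2,fy=2,interpolation=cv2.INTER_CUBIC);cv2.imwrite('pics/w6.png',a[...,::-1])
print('plate', disc(c,(508,205),79,12,8))
```

```text
16.85 [466.26889172 209.38545974 297.41550943] [-0.43105861  0.18573832 -0.35341324] 0.6069193927065556
plate [508.  205.   12.   79.4 554.  509.5 204.7]
```

View pics/w6.png

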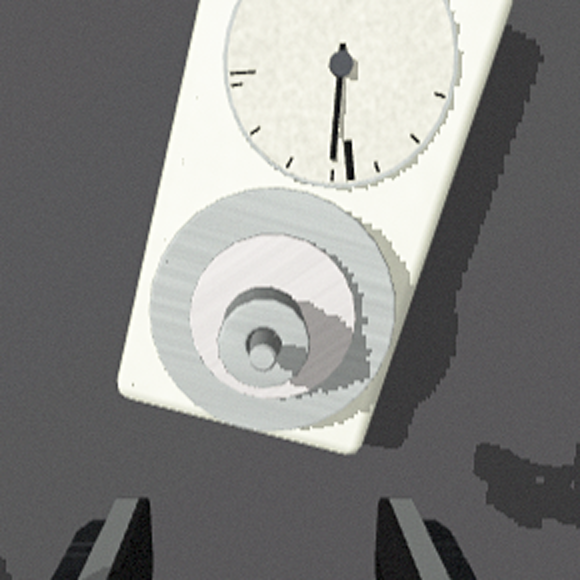

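Both weights are seated on the post. The untouched pointer at (333,160) has passed the broad mark at (349,160) and stands near the 1.35 tick, about 1.39. The gripper is well clear.

```bash
python3 -c "
from rig import *
print(finish_job())"
```

```text
the job is handed in; nothing more can be done
None
```

The job is handed in: two weights sit on the post, and the untouched pointer reads about 1.39, past the broad mark at 1.17; after the first weight it read only about 0.94, so both were needed.

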